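Turn the red-topped housing to the arrow and confirm

ROBOT

A 6-joint arm with a two-finger parallel gripper is mounted at the origin on the work surface. World frame = base frame: x ahead of the robot, y to its left, z up, the work surface at z = 0. Lengths are in mm, angles in rad, forces in N, time in s.
With the tool pointing down it reaches from about 375 to 925 mm from the base axis. Payload 5.7 kg.
Tool frame: the origin (TCP) lies midway between the tips of the shut fingers; the grasp point (between the pads) lies 19 mm behind it (arm.grip_depth is the z of the grasp point in the tool frame, in mm); z points along the fingers, y is the direction in which the jaws open and shut (so a half turn about z gives the same grasp; the last joint's range is limited). The gripper opens to 85 mm and grips with 20 to 120 N. Pads are 22 mm wide; open, the fingers measure 114 mm over their backs; the gripper's body (76 mm by 85 mm) begins 54 mm behind the grasp point. The pads swing forward as they close: fully open they stand 13 mm farther back than shut.
Start: joints at [-1.433, 0.359, 1.51, -0, 1.272, -0.115], TCP at [150.056, -580.901, 231.267] pointing down, gripper open.
Joint ranges: [-2.97, 2.97], [-1.01, 2.36], [0.21, 2.38], [-0.96, 4.11], [0.2, 2.71], [-2.98, 2.98]. Speed limits (rad/s): [2.39, 2.39, 3.14, 3.14, 3.14, 3.14].

INTERFACE

Orientations are given as a rotation vector (axis times angle).
In Python, from rig import readout, eyes, arm, models gives the robot as it stands.
- The arm moves only by the shell command python3 -m pendant 'ROWS' [FORCE]. ROWS is JSON, a list of rows, each a list of 7 numbers: the opening, from 0 (shut) to 1 (fully open), then the shift along the tool's x, y, z in cm, then the turn, a rotation vector about the tool's x, y, z in rad. A call has 1 to 10 rows; each row shifts and turns the commanded pose from where the row before left it, along the tool's axes as they then stand; what a row does not reach is not made up. A row lasts 1/10 s, in which the tool goes at most 50 mm and 8.59 degrees, less where a joint would pass 70% of its speed; a pose out of reach is approached as far as the arm can. A call is refused whole if a number of a shift passes 5 or a number of a turn 0.15, either way. A call with a gripper value outside its range is refused whole. The fingers move at their own pace and stop on an object; FORCE is the grip in N (left out, the last holds). Time passes only in rows, so rows that do not move let the fingers close. It gives the time, the measured TCP pose, the force and the opening at its end, in the units of the state.
- readout.state(): the state, without advancing time (a new reading comes with each control period).
- eyes.snapshot(name): name is "side" or "top" or "wrist"; returns a dict with "frame" (400x640x3 uint8, blue, green, red), "camera_matrix" (3x3 intrinsics, pixels), "camera_from_world" (4x4, takes a point from world to camera coordinates); the wrist camera has in their place "T_tool_cam" (4x4, takes a point from camera to tool coordinates, whose origin is the TCP and whose axes are the flange's). Camera axes: x right, y down, z forward; pixel columns grow to the right and rows downward; lengths in mm; the calibration is good to about 2 mm. A picture is of the moment at which its call begins: read the wrist's pose just before it. There is no depth.
- arm.job_done(): hands the job in, once; it reports no verdict.
Trained networks look in a picture, given as the dict that the camera call returned (one of the last four; its "shot" number tells which), for a name from the list of things; names that differ only in an ending like _2 or _b are one class to them, and where a whole thing is asked for, a point or a joint stands for the part that bears it (a point fixed in the world has none). Each returns a list of dicts, best first, with "conf" (0 to 1); they miss things now and then, are a little off and sometimes report something else, mostly with a low value. They report only what shows in the picture. A call takes as long as a camera call. They do not tell look-alikes from the thing itself.
- models.look_for(query, picture): "extent" ([centre column, centre row, width, height] as shares, 0 to 1, of the picture: columns of its width, rows of its height, round what is visible of it).
- models.silhouettes(query, picture): "region" (400x640 bool, what is visible of it) and "extent" ([centre column, centre row, width, height] as shares, 0 to 1, of the picture: columns of its width, rows of its height, round what is visible of it).
The state is a dict: "time_s": time; "qpos": joint angles; "dq": joint speeds; "effort": joint torques, N m; "tool_pos": TCP position; "tcp_rot": TCP orientation; "force": force on the tool from outside, world axes, zero at the start; "wrist_torque": the same for the moment, N m; "opening": finger opening in mm.
Only numpy, scipy, OpenCV 4.12 (cv2) and the standard library are available. Lean on these libraries where they do the work, as an engineer would, in place of code of your own. Each camera call takes 0.05 s, during which the arm holds its last target.

TASK

Push the rotary table round gently by the blue pegs on its rim until the red-topped housing stands in line with the yellow arrow, nearest to it, and let the table come to rest there. Then press the green button fully down to confirm, and let go of it. Do not push on, lift or tip the housings, do not press the button before the red-topped one is in line, and leave everything else on the bench where it is.

Things in the scene. Friction and masses are not known exactly. Their poses are not given: they have to be found in the camera images.
- base: The fixed base of the rotary table: a dark plate on the bench under the disc, with a yellow arrow that shows beyond the disc's edge. Origin: on the disc's axis of rotation, at bench height. The arrow lies on its -x side, roughly towards the robot, and points along +x to the axis; the arrow and its bar reach to 204 mm from the axis and are no higher than 20 mm.
- pointer (a point): Tip of the yellow arrow on the base, 145 mm from the axis, 20 mm above the bench, just outside the disc's edge.
- turntable: The aluminium disc, 280 mm across, top 40 mm above the bench; turns endlessly either way. Origin: on the axis, at bench height. Six nests of four 8 mm steel pins lie 75 mm from the axis at 0, 60, ... 300 degrees from its own x axis (the one at 180 is empty). Low boss at the middle (44 mm across, 52 mm above the bench). The bearing drags: about 2 N at a peg turns it; unpushed it stops within millimetres.
- peg (a point): Top centre of one of six like upright blue pegs fixed near the disc's rim (16 mm across, 45 mm tall, tops 85 mm above the bench). They stand 124 mm from the axis at 30, 90, 150, 210, 270 and 330 degrees from the disc's own x axis, counter-clockwise seen from above; this is the one at 30.
- marked: The marked housing: black with a red top and red upper band, 54 mm across and 45 mm tall, standing loose in the nest at 0 degrees (the disc's own +x axis), 75 mm from the axis. Origin: centre of its underside, 40 mm above the bench.
- housing1: One black round plastic housing, 54 mm across and 45 mm tall, no red on it, standing loose in its nest on the disc. Origin: centre of its underside (40 mm above the bench).
- housing2: One black round plastic housing, 54 mm across and 45 mm tall, no red on it, standing loose in its nest on the disc. Origin: centre of its underside (40 mm above the bench).
- housing3: One black round plastic housing, 54 mm across and 45 mm tall, no red on it, standing loose in its nest on the disc. Origin: centre of its underside (40 mm above the bench).
- housing4: One black round plastic housing, 54 mm across and 45 mm tall, no red on it, standing loose in its nest on the disc. Origin: centre of its underside (40 mm above the bench).
- confirm_top (a point): Centre of the top face of the green push button (36 mm across) on a fixed grey control box (90 x 90 mm, 35 mm tall); it stands 57 mm above the bench, left or right of the rotary table.
- confirm (a joint): Travel of the green button in m: 0 released, 0.006 fully down. It springs back; fully down takes 5 N.
- screw_bin: Small red open bin of screws, 100 x 90 mm and 45 mm tall, fixed to the bench on the other side of the rotary table from the button. Origin: centre of its underside.
- tape: Roll of white tape lying flat, 90 mm across and 30 mm tall, loose, on the bench nearer the robot's base than the table. Origin: centre of its underside.
- driver: Screwdriver with an orange handle, 200 mm long, lying loose on the bench on the robot's right. Origin: centre of its underside.
- block: Loose pale wooden block, 90 x 45 x 35 mm, on the bench on the robot's left. Origin: centre of its underside.
Things that resemble listed ones, but are neither listed nor needed, are in the scene too. Leave any pink look-alike of the part that bears confirm_top alone. Leave any brown or pink look-alike of the marked alone.

How it is judged:
By the outcome, as a careful person would: the job done as asked, in the order asked, and still so for the second after the job is handed in, with the robot touching nothing.
It also fails if it takes over 58 s, if anything falls off the work surface, if the arm or the gripper's body presses on something with over 40 N, if the wrist force passes 120 N, or if a joint passes its speed limit or range.

## Working session

There is one attempt and no reset: what is moved stays moved. The work goes in short steps, Python scripts to look and compute and a shell command to move; the robot and the scene stay as the last step left them, time stands still between calls to the robot, and variables do not carry over. Pictures are saved under pics/ and viewed, and the job is handed in when it is done.

```bash
mkdir -p pics
python3 - <<'E'
from rig import readout, eyes, arm, models
import cv2
print(readout.state())
for n in ("top","side"):
    s=eyes.snapshot(n); cv2.imwrite(f"pics/{n}0.png",s["frame"]); print(n,s["camera_matrix"],s["camera_from_world"])
    for q in ("marked","confirm_top","peg","turntable","base","housing1","screw_bin"):
        print(q,[(round(d["conf"],2),[round(float(v)*k,1) for v,k in zip(d["extent"],(640,400,640,400))]) for d in models.look_for(q,s)][:8])
E
```

```text
{'time_s': 0.0, 'qpos': array([-1.43307439e+00,  3.59512595e-01,  1.51145533e+00,  1.11849876e-05,
        1.27249288e+00, -1.15115175e-01]), 'dq': array([-0.00093626, -0.00157229,  0.00022326,  0.00020759,  0.0005308 ,
       -0.00024187]), 'effort': array([-2.95100377e-03, -5.27629817e+01, -2.78624314e+01, -5.32420399e-04,
        1.33236306e-02, -3.94382835e-05]), 'tool_pos': array([ 149.98342149, -580.23922025,  230.44035371]), 'tcp_rot': array([-3.11466956e+00, -3.95857912e-01,  1.63715601e-05]), 'force': array([ 0.86048402, -0.08752576,  0.66917946]), 'wrist_torque': array([-0.02622242, -0.01102705,  0.0149992 ]), 'opening': 85.64177548627673}
top [[385.87596496   0.         321.42009421]
 [  0.         385.87596496 193.30190777]
 [  0.           0.           1.        ]] [[ 6.07240414e-03 -9.99966809e-01 -5.43208872e-03 -8.37926338e+01]
 [-9.93294740e-01 -5.40455196e-03 -1.15483114e-01  5.32362862e+02]
 [ 1.15449923e-01  6.09692530e-03 -9.93294590e-01  1.00458094e+03]
 [ 0.00000000e+00  0.00000000e+00  0.00000000e+00  1.00000000e+00]]
marked [(0.72, [176.6, 112.4, 26.1, 19.4])
[... 794 characters left out ...]
-01 -8.31253407e-01  2.77394713e+02]
 [ 5.53126556e-01 -6.20571040e-01 -5.55826050e-01  1.38926488e+03]
 [ 0.00000000e+00  0.00000000e+00  0.00000000e+00  1.00000000e+00]]
marked [(0.76, [169.3, 231.1, 15.6, 25.8]), (0.69, [270.8, 196.4, 19.8, 21.3]), (0.6, [198.8, 255.1, 20.7, 22.8])]
confirm_top [(0.56, [324.7, 160.8, 9.5, 7.7]), (0.43, [360.6, 173.8, 10.3, 10.1])]
peg [(0.85, [280.1, 216.4, 88.4, 64.3])]
turntable [(0.65, [281.9, 213.2, 88.1, 67.1])]
base [(0.78, [299.1, 243.8, 73.7, 14.2])]
housing1 [(0.85, [268.5, 220.9, 18.9, 22.0]), (0.72, [306.6, 209.8, 21.5, 24.3]), (0.66, [294.1, 196.2, 12.5, 21.2]), (0.59, [257.9, 208.2, 15.3, 19.5])]
screw_bin [(0.56, [232.3, 268.2, 47.4, 45.8])]
```

Run:
```python
import cv2
a=cv2.imread("pics/top0.png")[70:290,130:450]
cv2.imwrite("pics/top0c.png",cv2.resize(a,None,fx=2.5,fy=2.5,interpolation=cv2.INTER_CUBIC))
```

```text
(no output)
```

View pics/top0c.png

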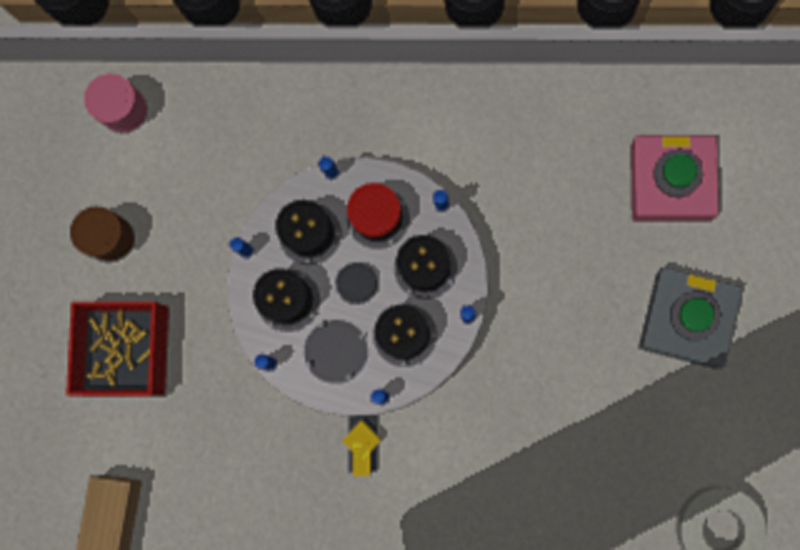

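View pics/top0.png

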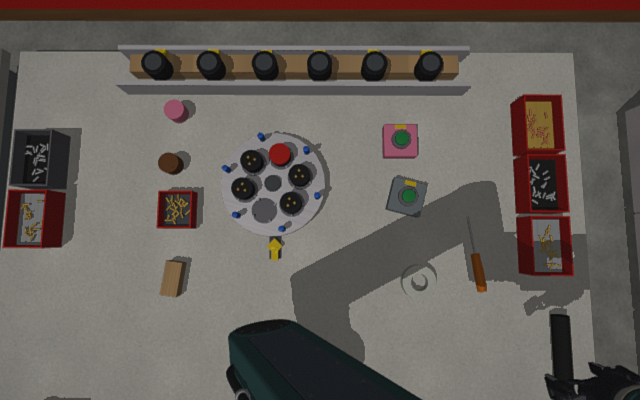

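View pics/side0.png

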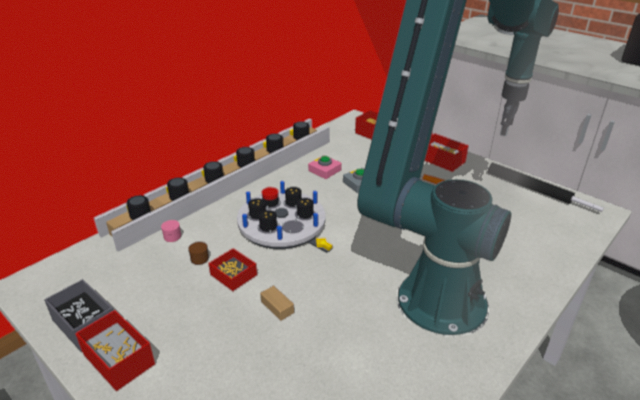

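```bash
cat > h.py <<'E'
from rig import readout, eyes, arm, models
import cv2, numpy as np
from scipy.optimize import least_squares
def proj(s,P):
    P=np.atleast_2d(P); c=s["camera_from_world"]; q=P@c[:3,:3].T+c[:3,3]; K=s["camera_matrix"]
    q=q@K.T; return q[:,:2]/q[:,2:]
def back(s,px,z):
    c=s["camera_from_world"];R=c[:3,:3];t=c[:3,3]
    d=R.T@np.linalg.inv(s["camera_matrix"])@np.array([px[0],px[1],1.]); o=-R.T@t
    return o+d*(z-o[2])/d[2]
def blobs(s,col,amin=4,box=None):
    hsv=cv2.cvtColor(cv2.resize(s["frame"],None,fx=4,fy=4,interpolation=cv2.INTER_CUBIC),cv2.COLOR_BGR2HSV)
    lo,hi={"blue":((105,120,50),(125,255,255)),"red":((0,150,110),(8,255,255)),"yellow":((22,150,100),(33,255,255)),"green":((50,120,50),(80,255,255))}[col]
    m=cv2.inRange(hsv,lo,hi)
    if col=="red": m|=cv2.inRange(hsv,(172,150,110),(180,255,255))
    if box is not None:
        k=np.zeros_like(m); x0,y0,x1,y1=[int(4*v) for v in box]; k[y0:y1,x0:x1]=1; m*=k
    n,l,st,c=cv2.connectedComponentsWithStats(m)
    return [((c[i]+.5)/4-.5,st[i,4]/16, st[i,:4]/4) for i in range(1,n) if st[i,4]/16>=amin]
E
python3 - <<'E'
from h import *
s=eyes.snapshot("top")
b=[x[0] for x in blobs(s,"blue",6,(200,110,350,260))]; print(np.round(b,1))
r=blobs(s,"red",50,(215,125,335,245)); y=blobs(s,"yellow",20,(255,225,300,270)); g=blobs(s,"green",20)
print(r,y,g)
for x in g: print("green",back(s,x[0],57))
R=back(s,r[0][0],83);print("red",R, "arrow", [back(s,q[0],20) for q in y])
b=np.array(b)
def res(p):
    out=[]
    ang=p[2]+np.radians(np.arange(30,390,60))
    for a in b:
        P=np.c_[p[0]+124*np.cos(ang),p[1]+124*np.sin(ang),np.full(6,70)]
        d=proj(s,P)-a; out+=list(d[np.argmin((d**2).sum(1))])
    return out
x0=[R[0]-75,R[1],0.0]; best=None
for a in np.arange(-0.5,0.55,.1):
    f=least_squares(res,[x0[0],x0[1],a])
    if best is None or f.cost<best.cost: best=f
p=best.x; print("axis",p,np.degrees(p[2]),best.cost,"red ang",np.degrees(np.arctan2(R[1]-p[1],R[0]-p[0])),np.hypot(*(R[:2]-p[:2])))
for q in y: 
  A=back(s,q[0],20); print("arrow dir from axis",np.degrees(np.arctan2(A[1]-p[1],A[0]-p[0])),np.hypot(*(A[:2]-p[:2])))
for n,pt in (("tape",(418,279)),("gbox",(406,195)),("bin",(178,210)),("block",(173,278)),("pink",(176,108))): print(n,back(s,pt,30)[:2].round())
E
```

```text
[[260.9 136.5]
 [305.9 149.5]
 [225.9 168.4]
 [316.7 195.1]
 [235.5 214.4]
 [281.4 228.2]]
[(array([278.88538111, 153.16491278]), np.float64(329.625), array([269.  , 143.5 ,  20.75,  20.5 ]))] [(array([274.1527682 , 248.68967747]), np.float64(181.1875), array([267.25, 238.5 ,  14.75,  21.75]))] [(array([401.53009151, 137.86526279]), np.float64(133.1875), array([395.5 , 131.75,  13.25,  13.  ])), (array([408.29594595, 195.40934685]), np.float64(138.75), array([402.  , 189.25,  13.5 ,  13.25]))]
green [ 679.1118177  -292.69706182   57.        ]
green [ 525.46773858 -307.58131759   57.        ]
red [630.35077457  29.27296324  83.        ] arrow [array([384.63490783,  44.52984173,  20.        ])]
axis [ 5.57887993e+02  4.97351923e+01 -2.84148073e-01] -16.28048533797583 0.14175887004009943 red ang -15.768756645273037 75.29646434698014
arrow dir from axis -178.2790786955257 173.33126424605825
tape [ 309. -334.]
gbox [ 530. -307.]
bin [486. 303.]
block [307. 307.]
pink [768. 322.]
```

```bash
python3 -m pendant '[[0,3.9,-3.1,0,0,0,0],[0,3.9,-3.1,0,0,0,0],[0,3.9,-3.1,0,0,0,0],[0,3.9,-3.1,0,0,0,0],[0,3.9,-3.1,0,0,0,0],[0,3.9,-3.1,0,0,0,0],[0,3.9,-3.1,0,0,0,0],[0,3.9,-3.1,0,0,0,0],[0,3.9,-3.1,0,0,0,0],[0,3.9,-3.1,0,0,0,0]]'
python3 - <<'E'
from h import *
st=readout.state(); s=eyes.snapshot("wrist"); cv2.imwrite("pics/w1.png",s["frame"]); print(st["tool_pos"],st["tcp_rot"],s["T_tool_cam"],s["camera_matrix"])
E
```

```text
time_s: 1.85
tool_pos: [451.2, -181.5, 231.7]
tcp_rot: [3.116, 0.396, 0.001]
force: [0.6, -1.1, 0.1]
opening: 0.1
[ 451.1582182  -181.49856323  231.65472299] [3.11602038e+00 3.95795269e-01 1.06402430e-03] [[-6.43772153e-04 -9.58860362e-01 -2.83877424e-01  7.12435107e+01]
 [ 9.99999785e-01 -5.81955607e-04 -3.02094651e-04 -3.96088917e-01]
 [ 1.24462528e-04 -2.83877557e-01  9.58860531e-01 -1.42705727e+02]
 [ 0.00000000e+00  0.00000000e+00  0.00000000e+00  1.00000000e+00]] [[284.03802454   0.         318.44484611]
 [  0.         284.03802454 201.90461774]
 [  0.           0.           1.        ]]
```

View pics/w1.png

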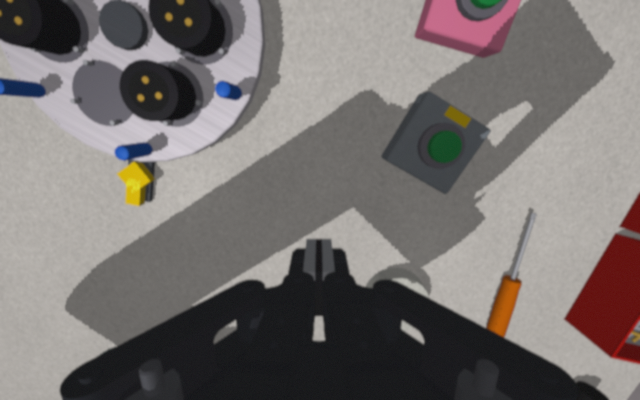

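```bash
python3 -m pendant '[[0,4.06,-3.19,0,0,0,0],[0,4.06,-3.19,0,0,0,0],[0,4.06,-3.19,0,0,0,0],[0,4.06,-3.19,0,0,0,0],[0,4.06,-3.19,0,0,0,0],[0,4.06,-3.19,0,0,0,0],[0,4.06,-3.19,0,0,0,0],[0,0,0,0,0,0,-0.148],[0,0,0,0,0,0,-0.148],[0,0,0,0,0,0,-0.148]]'; python3 -m pendant '[[0,0,0,0,0,0,-0.148],[0,0,0,0,0,0,-0.148],[0,0,0,0,0,0,-0.148],[0,0,0,0,0,0,-0.148],[0,0,0,0,0,0,-0.148],[0,0,0,0,0,0,-0.148],[0,0,0,0,0,0,-0.148],[0,0,0,0,0,0,-0.148],[0,0,0,0,0,0,-0.148],[0,0,0,0,0,0,0]]'
cat >> h.py <<'E'
from scipy.spatial.transform import Rotation as Ro
C=np.array([557.9,49.7])
def where():
    st=readout.state(); R=Ro.from_rotvec(st["tcp_rot"]).as_matrix(); v=st["tool_pos"][:2]-C
    print("t",round(st["time_s"],2),"pos",st["tool_pos"].round(1),"yaw",np.degrees(np.arctan2(R[1,0],R[0,0])).round(1),"tilt",np.degrees(np.arccos(-R[2,2])).round(2),"polar r",np.hypot(*v).round(1),"th",np.degrees(np.arctan2(v[1],v[0])).round(1),"F",st["force"].round(1),"q",st["qpos"].round(2))
    return st,R
E
python3 - <<'E'
from h import *
st,R=where(); s=eyes.snapshot("wrist"); cv2.imwrite("pics/w2.png",s["frame"])
s=eyes.snapshot("top"); cv2.imwrite("pics/t2.png",s["frame"])
E
```

```text
time_s: 2.9
tool_pos: [662.7, 95.4, 230.9]
tcp_rot: [-2.949, -1.083, 0.001]
force: [-0.6, -0.5, -0.1]
opening: -0.2
time_s: 3.9
tool_pos: [662.5, 94.7, 231.2]
tcp_rot: [-1.657, -2.669, 0.0]
force: [1.1, -0.3, -0.4]
opening: -0.0
t 3.9 pos [662.5  94.7 231.2] yaw 116.3 tilt 0.01 polar r 113.9 th 23.3 F [ 1.1 -0.3 -0.4] q [ 0.04  0.46  1.35  0.    1.33 -0.42]
```

View pics/w2.png

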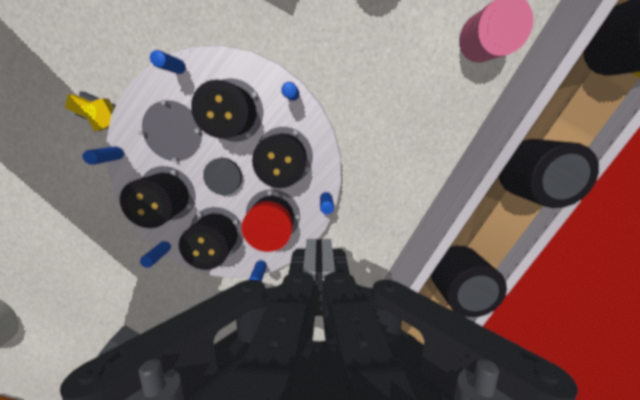

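View pics/t2.png

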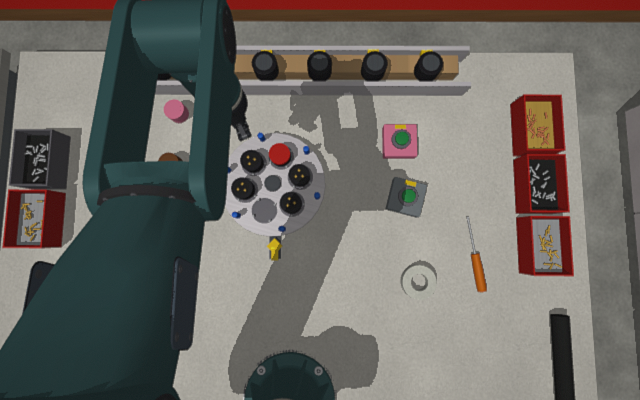

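```bash
python3 -m pendant '[[0,0.53,1.42,0,0,0,0],[0,0,0,4,0,0,0],[0,0,0,4,0,0,0],[0,0,0,3,0,0,0],[0,0,0,0,0,0,0]]'
python3 - <<'E'
from h import *
st,R=where(); s=eyes.snapshot("wrist"); cv2.imwrite("pics/w3.png",s["frame"])
E
```

```text
time_s: 4.5
tool_pos: [669.8, 106.5, 116.3]
tcp_rot: [-1.657, -2.66, 0.008]
force: [-0.7, -0.3, 0.2]
opening: -0.2
t 4.5 pos [669.8 106.5 116.3] yaw 116.2 tilt 0.51 polar r 125.5 th 26.9 F [-0.7 -0.3  0.2] q [ 0.06  0.58  1.44  0.    1.13 -0.4 ]
```

View pics/w3.png

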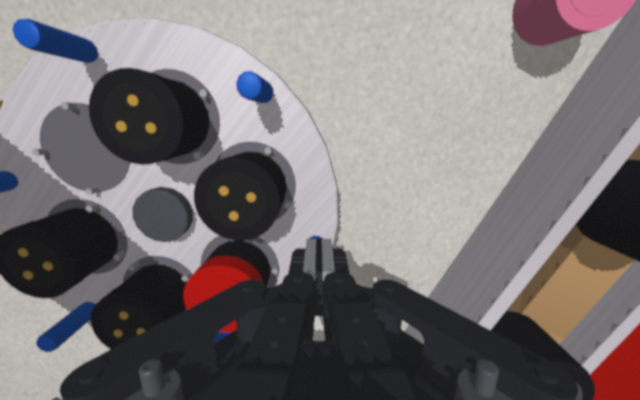

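```bash
cat >> h.py <<'E'
def wristcam(st,s):
    T=np.eye(4); T[:3,:3]=Ro.from_rotvec(st["tcp_rot"]).as_matrix(); T[:3,3]=st["tool_pos"]
    s=dict(s); s["camera_from_world"]=np.linalg.inv(T@s["T_tool_cam"]); return s
E
python3 - <<'E'
from h import *
st=readout.state(); s=wristcam(st,eyes.snapshot("wrist"))
im=s["frame"].copy()
for k in range(6):
    a=np.radians(-16.2+30+60*k)
    for z,c in ((40,(0,255,255)),(85,(0,255,0))):
        p=proj(s,[C[0]+124*np.cos(a),C[1]+124*np.sin(a),z])[0]; cv2.circle(im,(int(p[0]),int(p[1])),4,c,-1); print(k,z,p.round(0))
p=proj(s,st["tool_pos"])[0];print("tip",p); cv2.circle(im,(int(p[0]),int(p[1])),4,(255,0,255),-1)
p=proj(s,[C[0],C[1],52])[0]; cv2.circle(im,(int(p[0]),int(p[1])),4,(255,0,255),-1)
cv2.imwrite("pics/w4.png",im)
E
```

```text
0 40 [313. 241.]
0 85 [311. 268.]
1 40 [260.  93.]
1 85 [245.  86.]
2 40 [87. 53.]
2 85 [24. 35.]
3 40 [  9. 180.]
3 85 [-63. 194.]
4 40 [ 90. 306.]
4 85 [ 44. 344.]
5 40 [225. 331.]
5 85 [206. 371.]
tip [320.21365596 254.86353456]
```

View pics/w4.png

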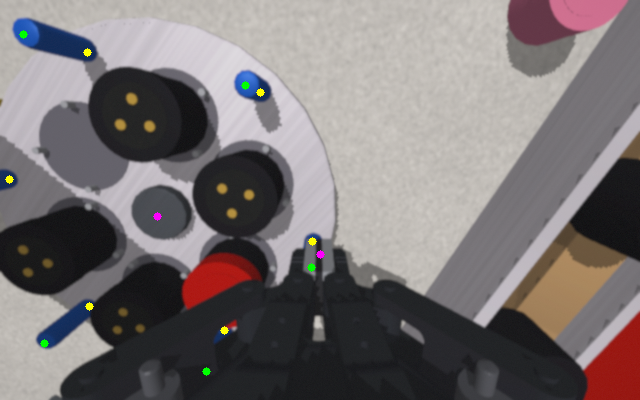

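```bash
python3 -m pendant '[[0,0,0.2,2.0,0,0,0],[0,0,0,2.0,0,0,0],[0,0,0,1.0,0,0,0],[0,0,0,0.6,0,0,0],[0,0,0,0,0,0,0]]'
python3 - <<'E'
from h import *
st,R=where();
E
```

```text
time_s: 5.1
tool_pos: [675.2, 107.0, 65.9]
tcp_rot: [1.659, 2.667, 0.001]
force: [0.5, 0.5, -0.1]
opening: -0.1
t 5.1 pos [675.2 107.   65.9] yaw 116.2 tilt 0.04 polar r 130.5 th 26.0 F [ 0.5  0.5 -0.1] q [ 0.06  0.64  1.47  0.    1.03 -0.4 ]
```

```bash
python3 -m pendant '[[0,0,0,0.5,0,0,0],[0,-0.26,0,0,0,0,0.02],[0,-0.26,0,0,0,0,0.02],[0,-0.26,0,0,0,0,0.02],[0,-0.26,0,0,0,0,0.02],[0,-0.26,0,0,0,0,0.02],[0,-0.39,-0.01,0,0,0,0.03],[0,-0.39,-0.01,0,0,0,0.03],[0,-0.52,-0.01,0,0,0,0.04],[0,-0.52,-0.01,0,0,0,0.04]]'
python3 - <<'E'
from h import *
st,R=where(); s=eyes.snapshot("wrist"); cv2.imwrite("pics/w5.png",s["frame"])
E
```

```text
time_s: 6.1
tool_pos: [685.2, 77.2, 60.4]
tcp_rot: [-1.97, -2.447, -0.0]
force: [-0.3, 1.6, 1.0]
opening: 0.0
t 6.1 pos [685.2  77.2  60.4] yaw 102.3 tilt 0.01 polar r 130.2 th 12.2 F [-0.3  1.6  1. ] q [ 0.01  0.65  1.46  0.    1.03 -0.2 ]
```

View pics/w5.png

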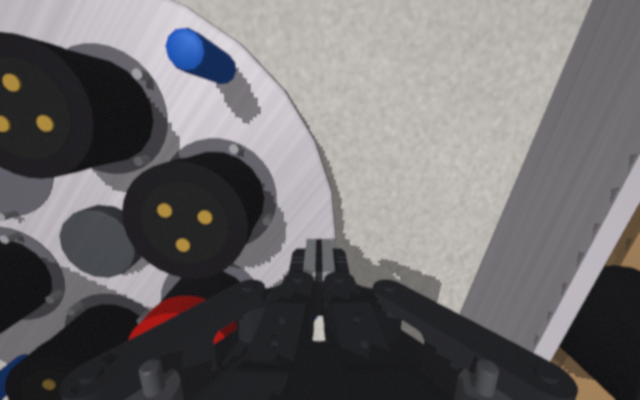

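```bash
A='x'; python3 -m pendant '[[0,-0.52,-0.01,0,0,0,0.04],[0,-0.52,-0.01,0,0,0,0.04],[0,-0.52,-0.01,0,0,0,0.04],[0,-0.52,-0.01,0,0,0,0.04],[0,-0.52,-0.01,0,0,0,0.04],[0,-0.52,-0.01,0,0,0,0.04],[0,-0.52,-0.01,0,0,0,0.04],[0,-0.52,-0.01,0,0,0,0.04],[0,-0.52,-0.01,0,0,0,0.04],[0,-0.52,-0.01,0,0,0,0.04]]'; python3 -m pendant '[[0,-0.52,-0.01,0,0,0,0.04],[0,-0.52,-0.01,0,0,0,0.04],[0,-0.52,-0.01,0,0,0,0.04],[0,-0.52,-0.01,0,0,0,0.04],[0,-0.52,-0.01,0,0,0,0.04],[0,-0.52,-0.01,0,0,0,0.04],[0,-0.52,-0.01,0,0,0,0.04],[0,-0.52,-0.01,0,0,0,0.04],[0,-0.52,-0.01,0,0,0,0.04],[0,-0.52,-0.01,0,0,0,0.04]]'
python3 - <<'E'
from h import *
st,R=where(); s=wristcam(st,eyes.snapshot("wrist")); cv2.imwrite("pics/w6.png",s["frame"])
s=eyes.snapshot("top"); cv2.imwrite("pics/t6.png",s["frame"])
E
```

```text
time_s: 7.15
tool_pos: [685.7, 25.8, 60.1]
tcp_rot: [-2.416, -2.007, 0.0]
force: [-0.9, 2.0, 0.7]
opening: 0.5
time_s: 8.15
tool_pos: [666.7, -22.2, 60.1]
tcp_rot: [-2.767, -1.488, -0.0]
force: [0.5, 2.2, -0.5]
opening: 0.0
t 8.15 pos [666.7 -22.2  60.1] yaw 56.5 tilt 0.02 polar r 130.4 th -33.4 F [ 0.5  2.2 -0.5] q [-0.14  0.63  1.51  0.    1.    0.45]
```

View pics/t6.png

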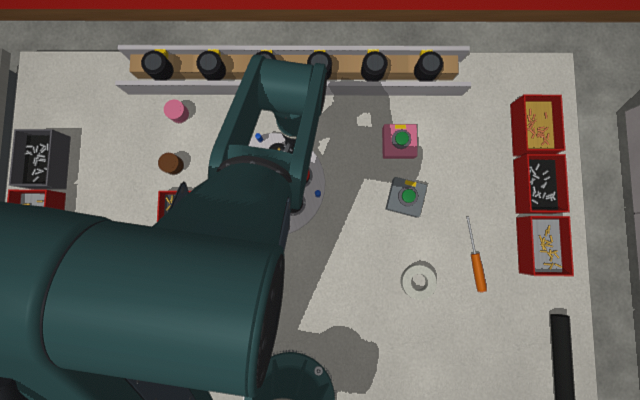

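Contact holds with about 2 N; the arm clears everything. Continuing.

```bash
python3 -m pendant '[[0,-0.52,-0.01,0,0,0,0.04],[0,-0.52,-0.01,0,0,0,0.04],[0,-0.52,-0.01,0,0,0,0.04],[0,-0.52,-0.01,0,0,0,0.04],[0,-0.52,-0.01,0,0,0,0.04],[0,-0.52,-0.01,0,0,0,0.04],[0,-0.52,-0.01,0,0,0,0.04],[0,-0.52,-0.01,0,0,0,0.04],[0,-0.52,-0.01,0,0,0,0.04],[0,-0.52,-0.01,0,0,0,0.04]]'; python3 -m pendant '[[0,-0.52,-0.01,0,0,0,0.04],[0,-0.52,-0.01,0,0,0,0.04],[0,-0.52,-0.01,0,0,0,0.04],[0,-0.52,-0.01,0,0,0,0.04],[0,-0.52,-0.01,0,0,0,0.04],[0,-0.52,-0.01,0,0,0,0.04],[0,-0.52,-0.01,0,0,0,0.04],[0,-0.52,-0.01,0,0,0,0.04],[0,-0.52,-0.01,0,0,0,0.04],[0,-0.52,-0.01,0,0,0,0.04]]'
python3 - <<'E'
from h import *
st,R=where(); s=wristcam(st,eyes.snapshot("wrist")); cv2.imwrite("pics/w7.png",s["frame"])
E
```

```text
time_s: 9.25
tool_pos: [630.9, -58.7, 60.4]
tcp_rot: [3.007, 0.91, 0.002]
force: [1.4, 2.5, -0.2]
opening: -0.1
time_s: 10.25
tool_pos: [583.5, -78.6, 60.5]
tcp_rot: [3.127, 0.295, 0.003]
force: [2.6, 0.9, -0.5]
opening: 0.3
t 10.25 pos [583.5 -78.6  60.5] yaw 10.8 tilt 0.11 polar r 130.8 th -78.7 F [ 2.6  0.9 -0.5] q [-0.25  0.54  1.7   0.    0.9   1.13]
```

View pics/w7.png

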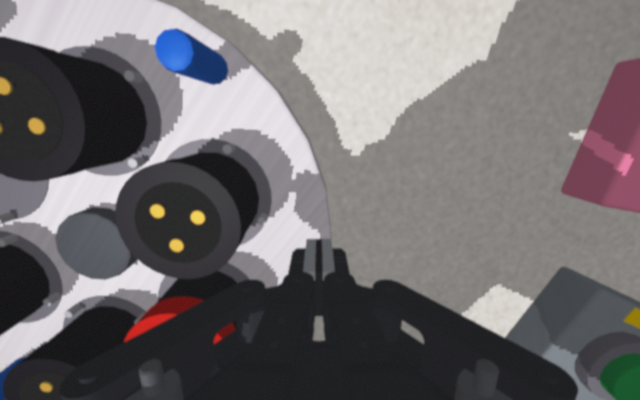

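```bash
python3 -m pendant '[[0,-0.52,-0.01,0,0,0,0.04],[0,-0.52,-0.01,0,0,0,0.04],[0,-0.52,-0.01,0,0,0,0.04],[0,-0.52,-0.01,0,0,0,0.04],[0,-0.52,-0.01,0,0,0,0.04],[0,-0.52,-0.01,0,0,0,0.04],[0,-0.52,-0.01,0,0,0,0.04],[0,-0.52,-0.01,0,0,0,0.04],[0,-0.52,-0.01,0,0,0,0.04],[0,-0.52,-0.01,0,0,0,0.04]]'; python3 -m pendant '[[0,-0.52,-0.01,0,0,0,0.04],[0,-0.52,-0.01,0,0,0,0.04],[0,-0.52,-0.01,0,0,0,0.04],[0,-0.52,-0.01,0,0,0,0.04],[0,-0.52,-0.01,0,0,0,0.04],[0,-0.52,-0.01,0,0,0,0.04],[0,-0.39,-0.01,0,0,0,0.03],[0,-0.26,0,0,0,0,0.02],[0,-0.13,0,0,0,0,0.01],[0,0,0,0,0,0,0]]'
python3 - <<'E'
from h import *
st,R=where(); s=wristcam(st,eyes.snapshot("wrist")); cv2.imwrite("pics/w8.png",s["frame"])
for b in blobs(s,"blue",100): print(b)
def ang(px):
    P=back(s,px,85)[:2]-C; return np.hypot(*P),np.degrees(np.arctan2(P[1],P[0]))
s2=eyes.snapshot("top"); cv2.imwrite("pics/t8.png",s2["frame"])
E
```

```text
time_s: 11.3
tool_pos: [532.0, -78.3, 60.5]
tcp_rot: [3.123, -0.331, 0.003]
force: [0.5, -0.0, -0.3]
opening: -0.2
time_s: 12.3
tool_pos: [494.8, -64.3, 60.4]
tcp_rot: [3.04, -0.793, 0.0]
force: [0.4, -1.6, 0.7]
opening: -0.2
t 12.3 pos [494.8 -64.3  60.4] yaw -29.3 tilt 0.02 polar r 130.3 th -119.0 F [ 0.4 -1.6  0.7] q [-0.27  0.45  1.9  -0.    0.79  1.81]
(array([188.89508877,  57.09661788]), np.float64(2436.0625), array([154.75,  29.75,  72.  ,  54.  ]))
(array([  6.59437698, 378.22379884]), np.float64(236.75), array([  0.  , 358.75,  25.5 ,  41.25]))
```

View pics/w8.png

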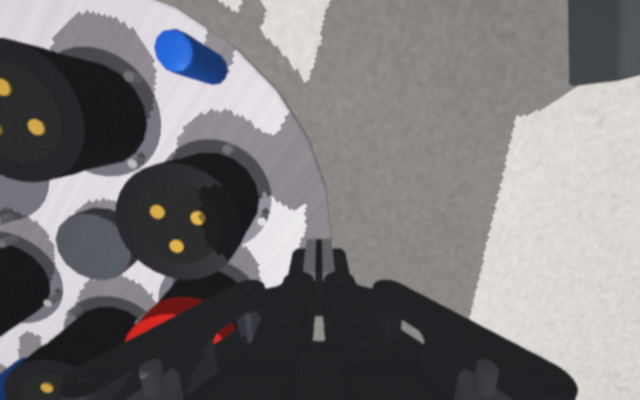

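View pics/t8.png

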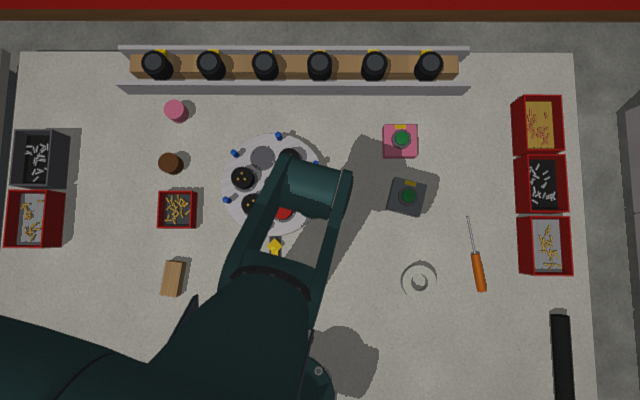

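```bash
cat >> h.py <<'E'
def discang(s,box=(200,110,350,260),zc=68,amin=6,guess=None):
    b=np.array([x[0] for x in blobs(s,"blue",amin,box)]); out=[]
    for a in b:
        P=back(s,a,zc)[:2]-C; out.append((np.hypot(*P).round(1),np.degrees(np.arctan2(P[1],P[0])).round(2)))
    return out
E
python3 - <<'E'
from h import *
st,R=where(); s=wristcam(st,eyes.snapshot("wrist"))
for r,a in discang(s,(100,0,300,100),64,100): print("w",r,a,(a-30)%60)
t=eyes.snapshot("top")
for r,a in discang(t): print("t",r,a,(a-30)%60)
E
```

```text
t 12.4 pos [494.8 -64.2  60.4] yaw -29.2 tilt 0.01 polar r 130.2 th -119.0 F [ 0.1 -2.   0.4] q [-0.27  0.45  1.9  -0.    0.79  1.81]
w 122.1 -66.09 23.909999999999997
t 124.0 -7.45 22.549999999999997
t 124.0 52.43 22.43
t 126.0 -65.56 24.439999999999998
t 124.1 112.23 22.230000000000004
```

```bash
python3 -m pendant '[[0,-0.52,-0.01,0,0,0,0.04],[0,-0.52,-0.01,0,0,0,0.04],[0,-0.52,-0.01,0,0,0,0.04],[0,-0.52,-0.01,0,0,0,0.04],[0,-0.52,-0.01,0,0,0,0.04],[0,-0.52,-0.01,0,0,0,0.04],[0,-0.39,-0.01,0,0,0,0.03],[0,-0.26,0,0,0,0,0.02],[0,-0.13,0,0,0,0,0.01],[0,0,0,0,0,0,0]]'; python3 -m pendant '[[0,0,0,0,0,0,0],[0,0.5,0,0,0,0,0],[0,0,0,-4,0,0,0],[0,0,0,-4,0,0,0],[0,2,4,-4,0,0,0],[0,3,4,-4,0,0,0],[0,0,0,0,0,0,0],[0,0,0,0,0,0,0]]'
python3 - <<'E'
from h import *
st,R=where(); s=wristcam(st,eyes.snapshot("wrist"));cv2.imwrite("pics/w9.png",s["frame"])
t=eyes.snapshot("top");cv2.imwrite("pics/t9.png",t["frame"])
for r,a in discang(t): print("t",r,a,(a-30)%60)
E
```

```text
time_s: 13.5
tool_pos: [463.8, -40.1, 60.3]
tcp_rot: [-2.887, 1.239, 0.0]
force: [-0.3, -0.6, -0.2]
opening: -0.0
time_s: 14.3
tool_pos: [448.6, -118.3, 205.5]
tcp_rot: [-2.885, 1.243, -0.003]
force: [0.2, 0.4, -0.9]
opening: 0.3
t 14.3 pos [ 448.6 -118.3  205.5] yaw -46.6 tilt 0.11 polar r 200.4 th -123.0 F [ 0.2  0.4 -0.9] q [-0.41  0.19  1.83  0.    1.12  1.98]
t 124.2 -24.7 5.299999999999997
t 124.1 35.19 5.189999999999998
t 124.0 95.11 5.109999999999999
t 123.8 154.87 4.8700000000000045
```

View pics/w9.png

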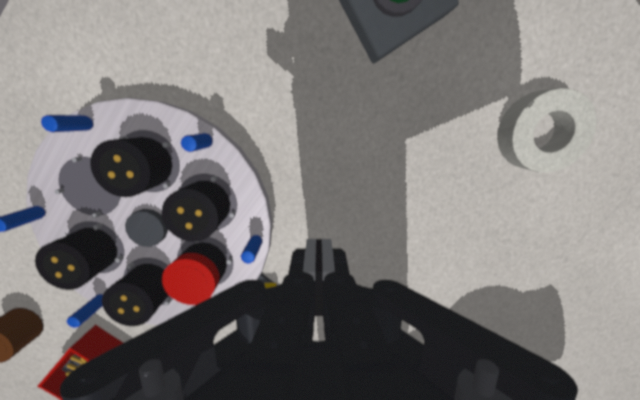

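View pics/t9.png

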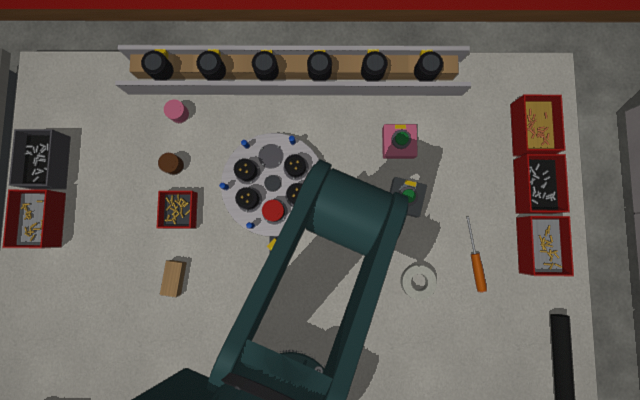

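Run:
```python
from h import *
t=eyes.snapshot("top"); K=t
f=dict(t); f["frame"]=cv2.imread("pics/top0.png")
hsv=cv2.cvtColor(cv2.resize(f["frame"],None,fx=4,fy=4,interpolation=cv2.INTER_CUBIC),cv2.COLOR_BGR2HSV)
for lo in ((20,110,70),(22,150,100),(22,150,160)):
    m=cv2.inRange(hsv,lo,(34,255,255)); k=np.zeros_like(m); k[225*4:270*4,255*4:300*4]=1; m*=k
    ys,xs=np.nonzero(m); P=np.array([back(f,((x+.5)/4-.5,(y+.5)/4-.5),20)[:2] for x,y in zip(xs,ys)])
    d=P-C; rad=-d[:,0]; lat=d[:,1]
    print(lo,rad.min().round(1),rad.max().round(1),"centroid lat",lat.mean().round(2),"rad",rad.mean().round(1))
    for a in range(142,206,6):
        q=lat[(rad>=a)&(rad<a+6)]
        if len(q): print("  ",a,q.min().round(1),q.max().round(1),((q.min()+q.max())/2).round(1))
# wrist w1
T=np.eye(4); T[:3,:3]=Ro.from_rotvec([3.11602038e+00,3.95795269e-01,1.06402430e-03]).as_matrix();T[:3,3]=[451.1582182,-181.49856323,231.65472299]
s=eyes.snapshot("wrist"); s=dict(s); s["camera_from_world"]=np.linalg.inv(T@s["T_tool_cam"]); s["frame"]=cv2.imread("pics/w1.png")
pegs=[back(s,x[0],64)[:2] for x in blobs(s,"blue",30,(0,0,270,170))]
for p in pegs: print("peg",p.round(1),np.hypot(*(p-C)).round(1),np.degrees(np.arctan2(*(p-C)[::-1])).round(2))
for x in blobs(s,"yellow",30,(90,130,180,230)):
    A=back(s,x[0],20)[:2]-C; print("w arrow",A,np.degrees(np.arctan2(A[1],A[0])))
```

```text
(20, 110, 70) 143.9 202.8 centroid lat -5.23 rad 173.3
   142 -9.9 0.8 -4.6
   148 -15.4 6.0 -4.7
   154 -21.5 10.5 -5.5
   160 -25.0 15.1 -4.9
   166 -24.3 15.1 -4.6
   172 -19.8 9.6 -5.1
   178 -15.3 4.8 -5.2
   184 -15.4 4.7 -5.4
   190 -15.5 4.6 -5.5
   196 -15.6 4.4 -5.6
   202 -14.3 2.3 -6.0
(22, 150, 100) 145.3 202.1 centroid lat -5.15 rad 173.3
   142 -8.6 -0.6 -4.6
   148 -14.7 5.3 -4.7
   154 -20.2 9.2 -5.5
   160 -24.3 14.4 -4.9
   166 -23.7 14.4 -4.6
   172 -19.1 8.3 -5.4
   178 -14.6 4.1 -5.2
   184 -14.8 4.0 -5.4
   190 -14.8 3.9 -5.5
   196 -14.9 3.8 -5.6
   202 -13.0 1.0 -6.0
(22, 150, 160) 147.9 200.0 centroid lat -6.4 rad 174.3
   142 -4.6 -3.2 -3.9
   148 -10.1 1.3 -4.4
   154 -16.2 5.9 -5.1
   160 -21.0 8.5 -6.2
   166 -20.3 5.7 -7.3
   172 -15.1 5.6 -4.7
   178 -12.6 0.7 -6.0
   184 -12.8 0.0 -6.4
   190 -12.9 -0.1 -6.5
   196 -12.9 -0.2 -6.6
peg [472.9 137. ] 121.9 134.23
peg [523.5 -67.6] 122.2 -106.33
peg [437.1  22.2] 123.9 -167.2
w arrow [-171.76500332   -6.37702814] -177.87378654417185
```

```bash
python3 -m pendant '[[0,-2,-3.2,0,0,0,0],[0,-2,-3.2,0,0,0,0],[0,0,0,3,0,0,0],[0,0,0,0,0,0,0],[0,0,0,0,0,0,0]]'
python3 - <<'E'
from h import *
st,R=where()
E
```

```text
time_s: 15.0
tool_pos: [465.8, -43.6, 174.0]
tcp_rot: [2.887, -1.237, -0.006]
force: [0.8, 0.3, 0.3]
opening: 0.1
t 15.0 pos [465.8 -43.6 174. ] yaw -46.4 tilt 0.21 polar r 131.1 th -134.6 F [0.8 0.3 0.3] q [-0.24  0.24  1.85 -0.    1.05  2.14]
```

```bash
python3 -m pendant '[[0,0.2,0,3,0,0,0],[0,0,0,3,0,0,0],[0,0,0,3,0,0,0],[0,0,0,2.0,0,0,0],[0,0,0,0.4,0,0,0],[0,0,0,0,0,0,0],[0,0,0,0,0,0,0]]'
python3 - <<'E'
from h import *
st,R=where()
t=eyes.snapshot("top")
for r,a in discang(t): print("t",r,a,(a-30)%60)
E
```

```text
time_s: 15.7
tool_pos: [469.5, -46.3, 62.0]
tcp_rot: [-2.886, 1.24, -0.003]
force: [0.3, 0.4, 0.2]
opening: -0.1
t 15.7 pos [469.5 -46.3  62. ] yaw -46.5 tilt 0.11 polar r 130.5 th -132.7 F [0.3 0.4 0.2] q [-0.24  0.42  1.96  0.    0.76  2.14]
t 124.3 -24.68 5.32
t 124.1 35.2 5.200000000000003
t 123.6 -84.67 5.329999999999998
t 124.0 95.1 5.099999999999994
```

```bash
python3 -m pendant '[[0,-0.26,0,0,0,0,0.02],[0,-0.26,0,0,0,0,0.02],[0,-0.26,0,0,0,0,0.02],[0,-0.26,0,0,0,0,0.02],[0,-0.26,0,0,0,0,0.02],[0,-0.13,0,0,0,0,0.01],[0,-0.1,0,0,0,0,0.01],[0,0,0,0,0,0,0],[0,0,0,0,0,0,0]]'
python3 - <<'E'
from h import *
st,R=where()
t=eyes.snapshot("top")
for r,a in discang(t): print("t",r,a,(a-30)%60)
E
```

```text
time_s: 16.65
tool_pos: [458.4, -34.0, 60.8]
tcp_rot: [-2.807, 1.41, 0.001]
force: [0.9, -0.8, -0.4]
opening: -0.0
t 16.65 pos [458.4 -34.   60.8] yaw -53.4 tilt 0.02 polar r 130.1 th -139.9 F [ 0.9 -0.8 -0.4] q [-0.22  0.41  1.99  0.    0.75  2.28]
t 124.3 -28.0 2.0
t 123.9 31.78 1.7800000000000011
t 123.6 -88.06 1.9399999999999977
t 124.0 91.67 1.6700000000000017
```

```bash
python3 -m pendant '[[0,0.6,0,0,0,0,0],[0,0,0,0,0,0,0],[0,0,0,-4,0,0,0],[0,0,0,-4,0,0,0],[0,4,0,-4,0,0,0],[0,4,1.5,0,0,0,0],[0,4,1.5,0,0,0,0],[0,4,1.5,0,0,0,0],[0,4,1.5,0,0,0,0],[0,4,1.5,0,0,0,0]]';python3 -m pendant '[[0,4,1.5,0,0,0,0],[0,0,0,0,0,0,0],[0,0,0,0,0,0,0]]'
python3 - <<'E'
from h import *
st,R=where()
t=eyes.snapshot("top");cv2.imwrite("pics/t10.png",t["frame"])
a=t["frame"][110:270,200:440]; cv2.imwrite("pics/t10c.png",cv2.resize(a,None,fx=3.3,fy=3.3,interpolation=cv2.INTER_CUBIC))
for r,a in discang(t): print("t",r,a,(a-30)%60)
for x in blobs(t,"red",50,(215,125,335,245)):
    A=back(t,x[0],83)[:2]-C; print("red",A,np.degrees(np.arctan2(A[1],A[0])))
for x in blobs(t,"yellow",20,(255,225,300,270)):
    A=back(t,x[0],20)[:2]-C; print("arrow",A,np.degrees(np.arctan2(A[1],A[0])))
for x in blobs(t,"green",20): print("green",back(t,x[0],57),x)
s=wristcam(st,eyes.snapshot("wrist"));cv2.imwrite("pics/w10.png",s["frame"])
for x in blobs(s,"green",100): print("wgreen",back(s,x[0],57),x)
E
```

```text
time_s: 17.7
tool_pos: [542.3, -274.3, 176.0]
tcp_rot: [-2.807, 1.411, 0.001]
force: [1.2, -0.5, -0.7]
opening: 0.1
time_s: 18.0
tool_pos: [553.8, -314.4, 175.5]
tcp_rot: [-2.805, 1.413, 0.002]
force: [0.3, 0.6, -0.9]
opening: -0.1
t 18.0 pos [ 553.8 -314.4  175.5] yaw -53.5 tilt 0.08 polar r 364.1 th -90.6 F [ 0.3  0.6 -0.9] q [-0.62  0.46  1.49  0.    1.19  1.88]
t 124.3 -28.01 1.9899999999999949
t 123.9 31.77 1.7699999999999996
t 123.6 -88.06 1.9399999999999977
t 124.0 91.67 1.6700000000000017
t 123.4 -148.36 1.6399999999999864
t 123.9 151.49 1.490000000000009
red [-74.94475717  -2.49849569] -178.09059012612119
arrow [-173.11426012   -5.44857088] -178.19727678832535
green [ 679.06156032 -292.72810505   57.        ] (array([401.54213615, 137.88380282]), np.float64(133.125), array([395.5 , 132.  ,  13.25,  12.75]))
wgreen [ 679.1942538  -295.57228852   57.        ] (array([192.32472672, 131.58788591]), np.float64(1269.3125), array([172.  , 112.25,  42.  ,  39.75]))
wgreen [ 527.74555812 -310.18651792   57.        ] (array([336.69706802, 214.51514244]), np.float64(939.0), array([319.75, 197.75,  35.25,  34.75]))
```

View pics/t10c.png

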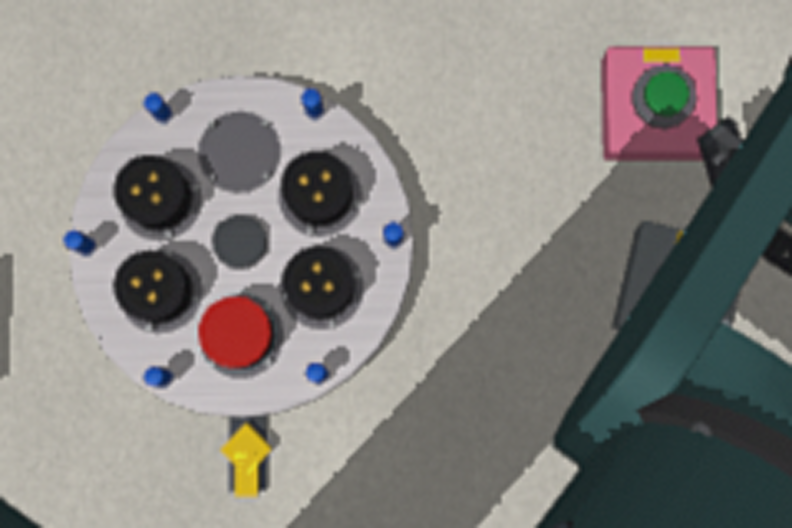

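View pics/w10.png

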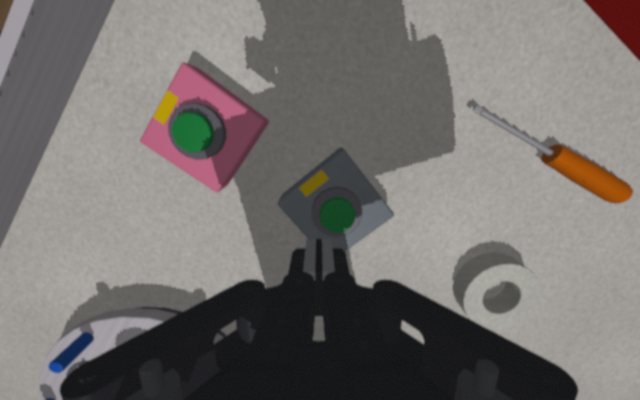

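```bash
python3 -m pendant '[[0,-2.06,1.87,0,0,0,0],[0,0,0,3,0,0,0],[0,0,0,3,0,0,0],[0,0,0,3,0,0,0],[0,0,0,1,0,0,0],[0,0,0,0,0,0,0],[0,0,0,0,0,0,0]]'
python3 - <<'E'
from h import *
st,R=where(); print((st["tool_pos"][:2]-[526.5,-309]).round(1))
E
```

```text
time_s: 18.8
tool_pos: [527.5, -308.1, 77.3]
tcp_rot: [2.808, -1.409, 0.002]
force: [1.6, -0.4, 0.3]
opening: -0.2
t 18.8 pos [ 527.5 -308.1   77.3] yaw -53.3 tilt 0.06 polar r 359.1 th -94.9 F [ 1.6 -0.4  0.3] q [-0.64  0.54  1.64  0.    0.96  1.86]
[1.  0.9]
```

```bash
python3 -m pendant '[[0,0,0,1.2,0,0,0],[0,0,0,0.6,0,0,0],[0,0,0,0.3,0,0,0],[0,0,0,0.3,0,0,0],[0,0,0,0.2,0,0,0],[0,0,0,0.1,0,0,0],[0,0,0,0,0,0,0],[0,0,0,0,0,0,0]]'
```

```text
time_s: 19.6
tool_pos: [527.0, -308.3, 50.9]
tcp_rot: [-2.807, 1.41, -0.001]
force: [-2.9, 3.2, 15.4]
opening: -0.1
```

```bash
python3 -m pendant '[[0,0,0,0.05,0,0,0],[0,0,0,0,0,0,0],[0,0,0,0,0,0,0],[0,0,0,0,0,0,0]]'; python3 -m pendant '[[0,0,0,-0.5,0,0,0],[0,0,0,-1,0,0,0],[0,0,0,-4,0,0,0],[0,0,0,-4,0,0,0],[0,0,0,-4,0,0,0],[0,4,2,0,0,0,0],[0,4,2,0,0,0,0],[0,4,2,0,0,0,0],[0,0,0,0,0,0,0],[0,0,0,0,0,0,0]]'
python3 - <<'E'
from h import *
st,R=where()
t=eyes.snapshot("top");cv2.imwrite("pics/t11.png",t["frame"])
for r,a in discang(t): print("t",r,a,(a-30)%60)
for x in blobs(t,"red",50,(215,125,335,245)):
    A=back(t,x[0],83)[:2]-C; print("red",A,np.degrees(np.arctan2(A[1],A[0])))
E
```

```text
time_s: 20.0
tool_pos: [527.0, -308.3, 50.8]
tcp_rot: [2.807, -1.41, 0.001]
force: [-4.3, 2.5, 18.9]
opening: -0.1
time_s: 21.0
tool_pos: [549.9, -441.2, 183.2]
tcp_rot: [-2.806, 1.413, 0.001]
force: [-0.1, 0.4, 0.3]
opening: 0.0
t 21.0 pos [ 549.9 -441.2  183.2] yaw -53.5 tilt 0.06 polar r 490.9 th -90.9 F [-0.1  0.4  0.3] q [-0.77  0.55  1.31  0.    1.28  1.73]
t 124.3 -28.01 1.9899999999999949
t 124.0 31.79 1.7899999999999991
t 123.6 -88.04 1.9599999999999937
t 124.0 91.67 1.6700000000000017
t 123.4 -148.37 1.6299999999999955
t 123.9 151.5 1.5
red [-74.9007787   -2.39791245] -178.16632943085813
```

View pics/t11.png

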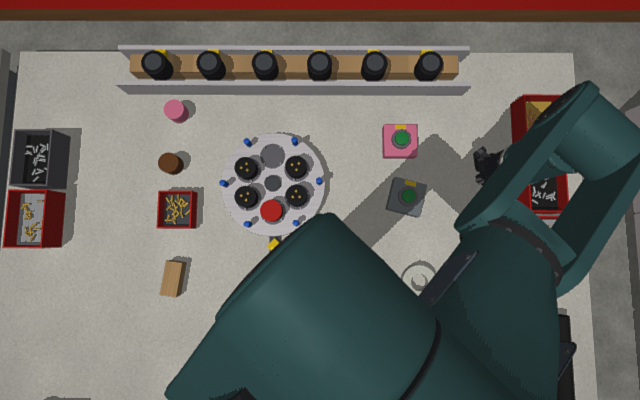

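The table is aligned, and the button was pressed to its stop (z moved only 0.1 mm while the force rose to 19 N) and released. The bench looks undisturbed.

```bash
python3 -c "
from rig import arm; print(arm.job_done())"
```

```text
the job is handed in; nothing more can be done
None
```

I turned the table about 162° clockwise, pushing one blue peg with the shut fingers. The highest reading during the push was about 3 N. It finished with a short second push of about 3°. I then backed off, pressed the grey box's green button, released it, moved clear and handed the job in at about 21 s.

- **Alignment:** in the last top picture the red-topped housing stands at -178.2° about the axis. The arrow measures -178.2°. An early wrist-camera view put the arrow at -177.9°. The six pegs together put the table at about -178.2°, the same before and after the button press.
- **Button:** the tip stopped at 50.8 mm against an expected 51 mm. The force rose to 19 N with almost no further travel, so the button was at its stop. After release the force reading was about zero, and nothing was touching the robot.
- **Rest of the bench:** the block, bin, look-alikes and housings looked undisturbed by eye. The arm hid the screwdriver and part of the tape in the last picture. Both were still in place in the wrist view taken just before the button press.
- **Check that disagreed:** one wrist-camera peg reading during the push was about 1.5° off the top camera. I went by the top camera, where the unobstructed pegs agreed with each other to within about 0.5°.

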